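# Walnuts into the dish

### The job

Without pinching it or picking it up, gently push the small white dish along the shelf with the fingers until it stands under the spout of the walnut dispenser. Then press the dispenser's red lever paddle down and keep it down so that the gate lifts and all three walnuts roll into the dish, and let the lever come fully back up so the gate is shut again. Touch neither the walnuts nor the gate itself, and leave the other kitchen things where they are.

Things in the scene. Friction and masses are not known exactly. Their poses are not given: they have to be found in the camera images.
- dispenser: Steel walnut dispenser, screwed to the shelf. Origin on the shelf, plumb below the middle of the spout's front lip. Its -y is the way the spout points and walnuts roll out; +y leads up the chute to the empty clear hopper (100 x 100 mm, centred at y = 170 mm, 244 mm high with its lid knob); -x is the lever's side. From y = 110 mm forward its underside is clear of the shelf by 49 mm or more.
- spout_lip (a point): Middle of the spout's front lip, on the floor of the 42 mm wide chute, 52 mm above the shelf (underside 49 mm); axes as the dispenser's. Walnuts land 25 to 50 mm beyond the lip, so the dish catches them best with its centre 35 mm in front of the lip (dispenser frame: x 0, y -35 mm).
- gate: Dark upright steel plate, 36 mm wide, 50 mm high, 3 mm thick, that closes the chute 25 mm behind the lip. Origin at the middle of its lower edge, 57 mm above the shelf when shut. The rocking lever lifts it by 39 mm at full press; it is never touched itself.
- lever (a joint): Rocking lever across the dispenser: pivot at x -66, y 40, z 135 mm in its frame; one arm lifts the gate, the other carries the red paddle. 0 = at rest, paddle up, gate shut; 0.6 rad = paddle down at its stop, gate fully up. Walnuts pass from about 0.5 rad. A spring returns it when let go; pressing takes about 3 N to start, 7 to 8 N at the stop.
- paddle_top (a point): Middle of the upper face of the red paddle (44 x 38 x 10 mm), moving with it. At rest 166 mm above the shelf, at x -145, y 40 mm in the dispenser's frame, face tilted 0.3 rad; at full press about 50 mm lower, tilted 0.3 rad the other way, its middle within 7 mm of the same spot seen from above. Nothing is above or below it.
- dish: Small round white ceramic dish, loose, about 0.26 kg: 112 mm across the rim, 98 mm across the foot, 36 mm high, wall 5 mm, floor 6 mm. Origin at the centre of its underside. It slides at 1 to 3 N.
- walnut1: Walnut 1 of 3, brown ball 30 mm across, 12 g; origin at its centre. At the start the three lie in single file behind the gate, under the chute's clear cover.
- walnut2: Walnut 2 of 3, brown ball 30 mm across, 12 g; origin at its centre. At the start the three lie in single file behind the gate, under the chute's clear cover.
- walnut3: Walnut 3 of 3, brown ball 30 mm across, 12 g; origin at its centre. At the start the three lie in single file behind the gate, under the chute's clear cover.
- container_low: Lower of two stacked clear plastic containers with white lids, 104 x 144 x 60 mm, origin under its centre; bystander.
- container_top: Upper of the two stacked containers, same size, origin under its centre; bystander.
- jar: Amber glass jar with brass lid, 68 mm across, 95 mm high, origin under its centre; bystander.
- cup: Stainless steel cup, 72 mm across, 78 mm high, origin under its centre; bystander.
- blue_bowl: Blue ceramic bowl, 90 mm across, 38 mm high, origin under its centre; bystander, not the dish of the task.
- soy_bottle: Slim amber bottle with red cap, 52 mm across, 150 mm high, origin under its centre; bystander.
- spatula: Blue spatula lying flat, 240 mm long along its x axis, origin under its middle; bystander.
There are look-alikes about, which are no part of the job. Several things look just like the dish: the one meant starts farthest to the robot's left.

How it is judged:
By the outcome, as a careful person would: the job done as asked, in the order asked, and still so for the second after the job is handed in, with the robot touching nothing.
It also fails if it takes over 51 s, if anything falls off the work surface, if the arm or the gripper's body presses on something with over 40 N, if the wrist force passes 120 N, or if a joint passes its speed limit or range.

### The arm

A 6-joint arm with a two-finger parallel gripper is mounted at the origin on the work surface. World frame = base frame: x ahead of the robot, y to its left, z up, the work surface at z = 0. Lengths are in m, angles in rad, forces in N, time in s.
With the tool pointing down it reaches from about 0.35 to 0.975 m from the base axis. Payload 7.1 kg.
Tool frame: the origin (TCP) lies midway between the tips of the shut fingers; the grasp point (between the pads) lies 19 mm behind it; z points along the fingers, x is the direction in which the jaws open and shut, and the axes are right-handed (so a half turn about z gives the same grasp; the last joint's range is limited). The gripper opens to 88 mm and grips with 3 to 60 N. Pads are 20 mm wide; open, the fingers measure 115 mm over their backs; the gripper's body (75 mm by 178 mm) begins 61 mm behind the grasp point.
Start: joints at [1.154, 0.423, 1.63, -0, 1.089, -0.019], TCP at [0.242, 0.576, 0.223] pointing down, gripper open.
Joint ranges: [-3, 3], [-0.9, 2.11], [0.09, 2.58], [-1.31, 4.45], [0.11, 2.69], [-2.54, 2.54]. Speed limits (rad/s): [2.39, 2.39, 3.01, 3.14, 3.14, 3.14].

### API

Orientations are given as a unit quaternion [x, y, z, w].
In Python, from plant import ctrl gives the robot as it stands.
- The arm moves only by the shell command python3 -m pendant 'ROWS' [FORCE]. ROWS is a JSON object of lists of equal length, an entry for each row: "jaw": the opening, from 0 (shut) to 1 (fully open); "offset": the shift along the world's x, y, z in m, a list of three; "delta_rot": the turn, a rotation vector about the world's x, y, z in degrees, a list of three. A call has 1 to 12 rows; each row is the pose to reach, as a shift and turn from the pose measured when the call began; what a row does not reach only later rows make up. A row lasts 1/8 s, in which the tool goes at most 62.5 mm and 10.7 degrees, less where a joint would pass 70% of its speed; a pose out of reach is approached as far as the arm can. A call with a gripper value outside its range is refused whole. The fingers move at their own pace and stop on an object; FORCE is the grip in N (left out, the last holds). Time passes only in rows, so rows that repeat a pose let the fingers close. It gives the time, the measured TCP pose, the force and the opening at its end, in the units of the state.
- ctrl.sense(): the state, without advancing time (a new reading comes with each control period).
- ctrl.get_image(name): name is "scene" or "top" or "wrist"; returns (picture, depth): 384x512x3 uint8, red, green, blue; 384x512 float32, m along the optical axis (not along the pixel's ray), 0 where there is no reading.
- ctrl.camera_params(name): a dict with "intrinsics" (3x3 intrinsics, pixels), "R" (3x3) and "t" (3): a world point X has camera coordinates R X + t; the wrist camera has in their place "hand_eye" (4x4, takes a point from camera to tool coordinates, whose origin is the TCP and whose axes are the tool frame's). Camera axes: x right, y down, z forward; pixel columns grow to the right and rows downward; lengths in m; the calibration is good to about 2 mm. A picture is of the moment at which its call begins: read the wrist's pose just before it. camera_params takes no time and is no camera call.
- ctrl.close_job(): hands the job in, once; it reports no verdict.
The state is a dict: "time": time; "qpos": joint angles; "qvel": joint speeds; "tau": joint torques, N m; "eef_pos": TCP position; "tool_rot": TCP orientation; "ft_force": force on the tool from outside, world axes, zero at the start; "wrist_torque": the same for the moment, N m; "width": finger opening in m.
Only numpy, scipy, OpenCV 4.12 (cv2) and the standard library are available. Lean on these libraries where they do the work, as an engineer would, in place of code of your own. Each camera call takes 0.05 s, during which the arm holds its last target. There are 200 camera calls.

## Working session

There is one attempt and no reset: what is moved stays moved. The work goes in short steps, Python scripts to look and compute and a shell command to move; the robot and the scene stay as the last step left them, time stands still between calls to the robot, and variables do not carry over. Pictures are saved under pics/ and viewed, about 8 in all and at most 12, crops included, and the job is handed in when it is done.

```bash
mkdir -p pics
cat > h.py <<'E'
import numpy as np, cv2
from plant import ctrl
def grab(n):
    s=ctrl.sense(); im,d=ctrl.get_image(n); p=ctrl.camera_params(n)
    np.savez(f'pics/{n}.npz',im=im,d=d,pos=s['eef_pos'],rot=s['tool_rot'],**{k:np.array(v) for k,v in p.items()})
    return im,d
def cloud(n):
    f=np.load(f'pics/{n}.npz'); d=f['d']; K=f['intrinsics']
    v,u=np.mgrid[:d.shape[0],:d.shape[1]]
    c=np.stack([(u-K[0,2])/K[0,0]*d,(v-K[1,2])/K[1,1]*d,d],-1)
    if 'R' in f: return (c-f['t'])@f['R'], f['im'], d
    from scipy.spatial.transform import Rotation as Ro
    H=f['hand_eye']; t=c@H[:3,:3].T+H[:3,3]
    return t@Ro.from_quat(f['rot']).as_matrix().T+f['pos'], f['im'], d
E
python3 - <<'E'
from h import *
s=ctrl.sense(); print(s)
a,_=grab('scene'); b,_=grab('top')
cv2.imwrite('pics/a.png',a[:,:,::-1]); cv2.imwrite('pics/b.png',b[:,:,::-1])
E
```

```text
{'time': 0.0, 'qpos': array([ 1.15399103e+00,  4.23866396e-01,  1.63067893e+00, -1.07458432e-06,
        1.08860078e+00, -1.89765001e-02]), 'qvel': array([ 6.46013687e-04,  1.48019286e-03, -7.41548518e-04,  5.82449662e-04,
       -1.69420952e-03,  8.19015761e-05]), 'tau': array([-1.39181491e-03, -5.44626224e+01, -2.73667878e+01,  6.42508571e-02,
        2.29422312e-02, -9.15678993e-05]), 'eef_pos': array([0.24187411, 0.57569773, 0.22189009]), 'tool_rot': array([ 8.32891445e-01,  5.53435847e-01, -6.54714594e-04,  4.17916891e-04]), 'ft_force': array([-0.40634138, -0.00669465, -1.09464097]), 'wrist_torque': array([ 0.01024763, -0.05810121,  0.00634242]), 'width': 0.08776728408936789}
```

View pics/a.png

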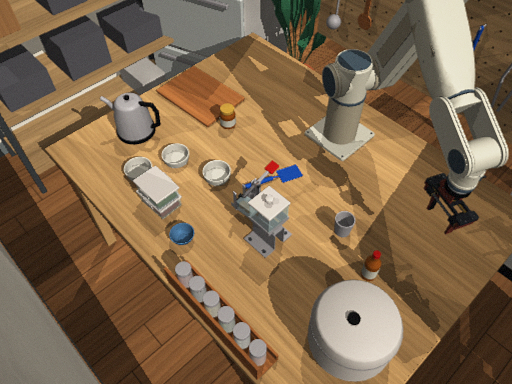

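View pics/b.png

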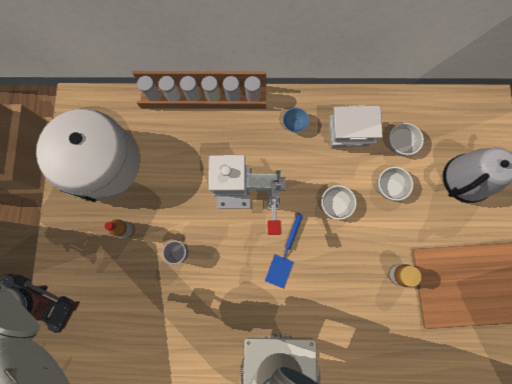

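The top view shows three white-dish look-alikes at about px (339,203), (396,184) and (405,139). Left for the robot is left in the image, so the one meant is (339,203). The dispenser's spout is at about (283,182) pointing right (world -y), and the paddle is at (274,227), on the robot's side. I'll measure these and check one crop.

Run:
```python
from h import *
T,im,d=cloud('top'); S,ims,ds=cloud('scene')
cv2.imwrite('pics/c.png',cv2.resize(im[120:300,190:430,::-1],None,fx=3.3,fy=3.3,interpolation=cv2.INTER_CUBIC))
for n,P,I in(('top',T,im),('scene',S,ims)):
    I=I.astype(int); r=(I[...,0]>150)&(I[...,1]<60)&(I[...,2]<60)
    g=r&(np.abs(P[...,0]-.42)<.3)&(np.abs(P[...,1])<.2)
    p=P[g]; print(n,'red',len(p),np.median(p,0),p.min(0),p.max(0))
    if len(p)>8:
        p=p[abs(p[:,2]-.166)<.02]; c=p.mean(0);print('paddle',c); A=np.c_[p[:,:2],np.ones(len(p))];print('plane',np.linalg.lstsq(A,p[:,2],rcond=None)[0])
    # white dish: points z .006-.045
    for x0,y0 in((T[203,339,:2]),(T[184,396,:2]),(T[139,405,:2])):
        q=P[(np.hypot(P[...,0]-x0,P[...,1]-y0)<.085)&(P[...,2]>.028)&(P[...,2]<.045)]
        if len(q)<10: print('few');continue
        A=np.c_[2*q[:,:2],np.ones(len(q))];s=np.linalg.lstsq(A,(q[:,:2]**2).sum(1),rcond=None)[0]
        print('dish',s[:2],'R',np.sqrt(s[2]+s[0]**2+s[1]**2),len(q),'z',np.percentile(q[:,2],95))
for u,v in((283,174),(285,182),(283,190),(262,172),(262,190),(227,174),(233,200),(276,210),(246,207),(220,207),(250,174),(274,227),(280,270),(298,217)): print(u,v,T[v,u].round(3))
q=T[(T[...,2]>.195)&(T[...,2]<.225)&(abs(T[...,0]-T[174,227,0])<.12)&(abs(T[...,1]-T[174,227,1])<.12)]
print('hopper',len(q)); print(cv2.minAreaRect((q[:,:2]*1000).astype(np.float32)))
print('spatula'); I=im.astype(int);b=(I[...,2]>120)&(I[...,0]<60)&(T[...,2]<.04)&(np.arange(512)[None]<330)&(np.arange(384)[:,None]>190)
q=T[b];print(cv2.minAreaRect((q[:,:2]*1000).astype(np.float32)),q.min(0),q.max(0))
```

```text
top red 153 [0.43653196 0.02594542 0.16620646] [0.34419335 0.00902302 0.15794488] [0.45427541 0.04921579 1.17351794]
paddle [0.4366501  0.02448117 0.16613179]
plane [-0.29665587 -0.0310811   0.29642751]
dish [ 0.53170611 -0.18608834] R 0.05256194777032732 188 z 0.03803689861462159
dish [ 0.59485592 -0.36952309] R 0.05260852129307825 213 z 0.038326323043743865
dish [ 0.74594013 -0.41355691] R 0.052608295788974 213 z 0.03887617108627456
scene red 98 [0.43719986 0.0262468  0.16633527] [ 0.35444562 -0.04778364 -0.00587111] [0.45921605 0.04416682 0.17599408]
paddle [0.43833987 0.02679251 0.16630771]
plane [-0.25950766  0.03292107  0.27917823]
dish [ 0.53275585 -0.18415566] R 0.05277352376870731 146 z 0.04153375703795835
dish [ 0.5954999  -0.36863661] R 0.05280774267647333 142 z 0.041343650437041544
dish [ 0.74703696 -0.41277875] R 0.05187972117480986 113 z 0.041034674748092956
283 174 [ 0.63  -0.01  -0.001]
285 182 [ 0.603 -0.017 -0.003]
283 190 [ 0.564 -0.007  0.058]
262 172 [ 0.637  0.06  -0.003]
262 190 [0.563 0.059 0.059]
227 174 [0.57  0.152 0.242]
233 200 [0.538 0.155 0.008]
276 210 [0.508 0.013 0.002]
246 207 [0.516 0.112 0.004]
220 207 [0.515 0.197 0.005]
250 174 [0.601 0.096 0.114]
274 227 [0.437 0.023 0.166]
280 270 [ 0.315 -0.001  0.003]
298 217 [ 0.483 -0.058  0.02 ]
hopper 1195
((580.753662109375, 156.26638793945312), (100.05118560791016, 97.79336547851562), 1.2572951316833496)
spatula
((382.41815185546875, -22.793312072753906), (59.87250900268555, 232.8545684814453), 69.92588806152344) [ 0.2657445  -0.06762104 -0.00339089] [0.49052834 0.04343725 0.024626  ]
```

View pics/c.png

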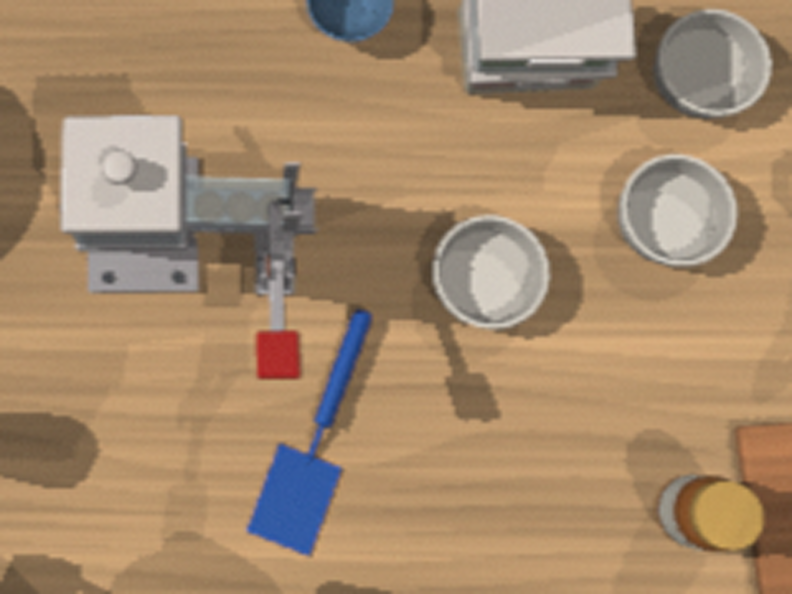

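The crop confirms the leftmost dish at crop (490,272), clear of the spatula and dispenser. Its centre is about (0.532,-0.185), with R ≈ 56 mm and height 36-40 mm. The hopper (0.581,0.156) and the paddle (0.4375,0.0256, z 0.166) both put the dispenser origin at about (0.583,-0.013) with a yaw of about 0.8°. The dish target is then (0.5835,-0.048), a push of about (+51,+137) mm. I'll cradle the dish between open fingers spread across the push direction.

```bash
python3 -m pendant '{"jaw":[0.68,0.68,0.68,0.68,0.68,0.68,0.68,0.68,0.68,0.68,0.68,0.68],"offset":[[0.02,-0.05,0.03],[0.04,-0.11,0.07],[0.06,-0.17,0.08],[0.08,-0.23,0.08],[0.10,-0.29,0.08],[0.12,-0.35,0.08],[0.14,-0.41,0.08],[0.16,-0.47,0.08],[0.185,-0.525,0.08],[0.21,-0.58,0.08],[0.225,-0.64,0.08],[0.235,-0.70,0.08]],"delta_rot":[[0,0,-8],[0,0,-16],[0,0,-24],[0,0,-32],[0,0,-40],[0,0,-48],[0,0,-56],[0,0,-64],[0,0,-72],[0,0,-80],[0,0,-88],[0,0,-88]]}'
```

```text
time: 1.6
eef_pos: [0.4754, -0.1168, 0.3018]
tool_rot: [0.983, -0.181, -0.001, -0.0]
ft_force: [0.6, -0.1, 0.0]
width: 0.0593
```

```bash
python3 -m pendant '{"jaw":[0.68,0.68,0.68,0.68],"offset":[[0.01,-0.05,0],[0.02,-0.10,-0.03],[0.025,-0.151,-0.06],[0.025,-0.151,-0.06]],"delta_rot":[[0,0,0],[0,0,0],[0,0,0],[0,0,0]]}'
python3 - <<'E'
from h import *
im,d=grab('wrist'); P,_,_=cloud('wrist')
cv2.imwrite('pics/w.png',im[:,:,::-1])
q=P[(np.hypot(P[...,0]-.532,P[...,1]+.185)<.085)&(P[...,2]>.028)&(P[...,2]<.045)]
A=np.c_[2*q[:,:2],np.ones(len(q))];s=np.linalg.lstsq(A,(q[:,:2]**2).sum(1),rcond=None)[0]
print(s[:2],np.sqrt(s[2]+s[0]**2+s[1]**2),len(q),np.percentile(q[:,2],95),P[(d>0)][:,1].max(),P[d>0].min(0))
E
```

```text
time: 2.1
eef_pos: [0.4989, -0.27, 0.2387]
tool_rot: [0.983, -0.183, -0.003, -0.001]
ft_force: [0.2, 0.8, -0.2]
width: 0.0596
[ 0.53107977 -0.18659476] 0.05214331252119951 2209 0.036869701154254954 -0.012044471426779668 [ 0.11617652 -0.61793249 -0.00375581]
```

View pics/w.png

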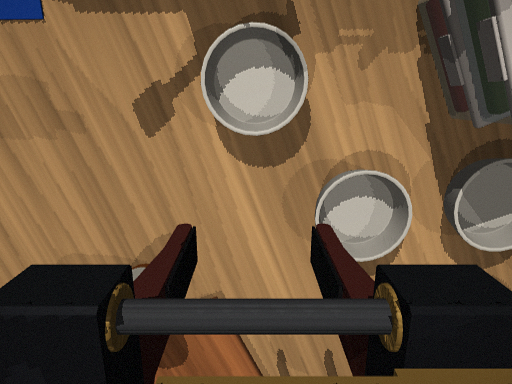

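The wrist view shows the dish straight ahead at px (255,78), centred between the fingers, with the look-alikes to the right. Its measured centre (0.531,-0.187) and rim height 37 mm agree with the first fix. Descending behind it.

```bash
python3 -m pendant '{"jaw":[0.68,0.68,0.68,0.68,0.68,0.68],"offset":[[0,0,-0.05],[0,0,-0.11],[0,0,-0.16],[0,0,-0.20],[0,0,-0.22],[0,0,-0.22]],"delta_rot":[[0,0,0],[0,0,0],[0,0,0],[0,0,0],[0,0,0],[0,0,0]]}'
```

```text
time: 2.9
eef_pos: [0.4993, -0.2678, 0.0199]
tool_rot: [0.983, -0.182, -0.003, -0.001]
ft_force: [-0.6, -0.3, 0.3]
width: 0.0597
```

```bash
python3 -m pendant '{"jaw":[0.68,0.68,0.68,0.68,0.68,0.68,0.68,0.68,0.68,0.68,0.68,0.68],"offset":[[0.005,0.013,0],[0.009,0.023,0],[0.012,0.031,0],[0.015,0.039,0],[0.019,0.050,0],[0.0235,0.061,0],[0.028,0.072,0],[0.0325,0.084,0],[0.037,0.096,0],[0.0415,0.108,0],[0.046,0.119,0],[0.049,0.127,0]],"delta_rot":[[0,0,0],[0,0,0],[0,0,0],[0,0,0],[0,0,0],[0,0,0],[0,0,0],[0,0,0],[0,0,0],[0,0,0],[0,0,0],[0,0,0]]}'
cat > dish.py <<'E'
from h import *
import sys
for n in sys.argv[1:]:
    grab(n); P,im,d=cloud(n)
    cv2.imwrite(f'pics/{n}_{ctrl.sense()["time"]:.1f}.png',im[:,:,::-1])
    c=np.array([.57,-.09])
    for r in(.12,.08,.066,.064,.064):
        I=im.astype(int)
        m=(np.hypot(P[...,0]-c[0],P[...,1]-c[1])<r)&(P[...,2]>.026)&(P[...,2]<.043)&(I.min(-1)>90)&(np.ptp(I,-1)<30)
        q=P[m]
        if len(q)<10: print('few');break
        A=np.c_[2*q[:,:2],np.ones(len(q))];s=np.linalg.lstsq(A,(q[:,:2]**2).sum(1),rcond=None)[0]
        c=s[:2]
    print(n,c,np.sqrt(s[2]+c@c),len(q))
print(ctrl.sense()['eef_pos'],ctrl.sense()['ft_force'])
E
python3 dish.py wrist top scene; ls pics
```

```text
time: 4.4
eef_pos: [0.5485, -0.14, 0.0198]
tool_rot: [0.983, -0.182, -0.003, -0.001]
ft_force: [-1.9, -4.3, 3.9]
width: 0.0597
wrist [ 0.57081385 -0.08748395] 0.05228210220970832 9215
top [ 0.57287138 -0.08598299] 0.05108304828558904 72
scene [ 0.57227598 -0.08465799] 0.052526504409599044 104
[ 0.5482402  -0.13992125  0.01952532] [-0.36523765  0.67056795 -0.26575891]
a.png
b.png
c.png
scene.npz
scene_4.5.png
top.npz
top_4.5.png
w.png
wrist.npz
wrist_4.5.png
```

The push is tracking well: the three cameras put the dish at about (0.572,-0.086). Remaining push: (0.0115,0.038).

```bash
python3 -m pendant '{"jaw":[0.68,0.68,0.68,0.68,0.68,0.68],"offset":[[0.003,0.008,0],[0.006,0.018,0],[0.009,0.028,0],[0.011,0.035,0],[0.012,0.038,0],[0.012,0.038,0]],"delta_rot":[[0,0,0],[0,0,0],[0,0,0],[0,0,0],[0,0,0],[0,0,0]]}'
python3 dish.py wrist top scene
python3 - <<'E'
import cv2
a=cv2.imread('pics/wrist_5.4.png'); import glob
f=sorted(glob.glob('pics/wrist_5*'))+[None]; t=sorted(glob.glob('pics/top_5*')); print(f,t)
a=cv2.imread(f[0]); b=cv2.resize(cv2.imread(t[0])[130:250,200:360],(512,384),interpolation=cv2.INTER_CUBIC)
cv2.imwrite('pics/m1.png',cv2.resize(cv2.hconcat([a,b]),(800,300)))
E
```

```text
time: 5.3
eef_pos: [0.5603, -0.1015, 0.0195]
tool_rot: [0.983, -0.182, -0.003, -0.002]
ft_force: [-0.1, -0.9, 0.6]
width: 0.0599
wrist [ 0.58260963 -0.0484997 ] 0.05252959600736736 6719
top [ 0.58355347 -0.04800183] 0.051947000931749206 51
scene [ 0.58286512 -0.04647927] 0.05301493206872067 47
[ 0.5602847  -0.10193017  0.0195422 ] [-0.30570127 -0.95293466  0.41424581]
['pics/wrist_5.3.png', None] ['pics/top_5.4.png'][ WARN:0@0.025] global loadsave.cpp:275 findDecoder imread_('pics/wrist_5.4.png'): can't open/read file: check file path/integrity
```

View pics/m1.png

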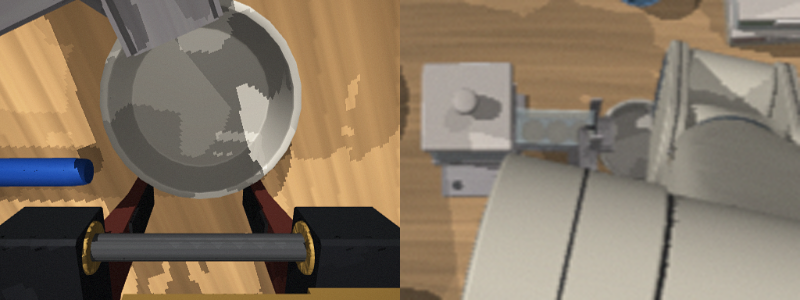

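The dish stands under the lip: the lip overlaps the rim at the upper left of the wrist picture. All three views put it at (0.583,-0.048) within 2 mm. Next I'll back off, rise, shut the fingers and go above the paddle.

```bash
python3 -m pendant '{"jaw":[0.68,0.68,0.68,0.68,0.3,0,0,0,0,0,0,0],"offset":[[-0.01,-0.025,0],[-0.02,-0.05,0],[-0.02,-0.05,0.05],[-0.02,-0.05,0.11],[-0.02,-0.05,0.17],[-0.02,-0.05,0.22],[-0.05,-0.01,0.24],[-0.08,0.04,0.24],[-0.10,0.09,0.24],[-0.123,0.127,0.24],[-0.123,0.127,0.24],[-0.123,0.127,0.24]],"delta_rot":[[0,0,0],[0,0,0],[0,0,0],[0,0,0],[0,0,0],[0,0,0],[0,0,0],[0,0,0],[0,0,0],[0,0,0],[0,0,0],[0,0,0]]}'
python3 dish.py scene wrist
python3 - <<'E'
from h import *
S,i,d=cloud('scene'); W,j,e=cloud('wrist')
for n,P,I in(('s',S,i),('w',W,j)):
    I=I.astype(int);r=(I[...,0]>140)&(I[...,1]<60)&(I[...,2]<60)&(abs(P[...,2]-.166)<.02); print(n,r.sum(),P[r].mean(0) if r.any() else '')
q=S[(S[...,0]>.47)&(S[...,0]<.62)&(S[...,1]>-.02)&(S[...,1]<.09)&(S[...,2]<.22)]; print('top of lever',np.percentile(q[:,2],[95,99,100]))
print(np.load('pics/wrist.npz')['hand_eye'])
cv2.imwrite('pics/m2.png',cv2.hconcat([cv2.resize(i[120:300,150:390,::-1],(400,300)),cv2.resize(j[:,:,::-1],(400,300))]))
E
```

```text
time: 6.95
eef_pos: [0.4377, 0.0248, 0.2598]
tool_rot: [0.983, -0.182, -0.003, -0.001]
ft_force: [0.6, -0.5, -0.4]
width: 0.0002
scene [ 0.58344658 -0.04686623] 0.05257341064209919 77
wrist [ 0.58203639 -0.04814871] 0.05255206312573229 878
[0.43796287 0.0243091  0.25964362] [0.25461403 1.1112809  0.44027302]
s 132 [0.43813891 0.16412249 0.16188569]
w 2235 [0.43688105 0.0249717  0.16565557]
top of lever [0.14926793 0.15334186 0.15849864]
[[ 9.99998609e-01  1.41626981e-03 -8.80939068e-04  1.18827835e-03]
 [-1.12743146e-03  9.63213243e-01  2.68735889e-01 -7.34605343e-02]
 [ 1.22913470e-03 -2.68734522e-01  9.63213500e-01 -1.61794800e-01]
 [ 0.00000000e+00  0.00000000e+00  0.00000000e+00  1.00000000e+00]]
```

View pics/m2.png

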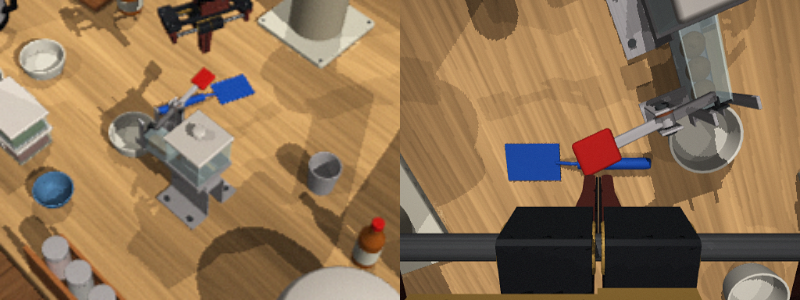

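The fingers are shut above the paddle at (0.437,0.025). The dish stayed put, and the gate arm stays below the gripper body. Pressing down in steps.

```bash
python3 -m pendant '{"jaw":[0,0,0,0,0,0,0,0,0,0],"offset":[[0,0,-0.04],[0,0,-0.075],[0,0,-0.09],[0,0,-0.10],[0,0,-0.11],[0,0,-0.12],[0,0,-0.127],[0,0,-0.132],[0,0,-0.134],[0,0,-0.134]],"delta_rot":[[0,0,0],[0,0,0],[0,0,0],[0,0,0],[0,0,0],[0,0,0],[0,0,0],[0,0,0],[0,0,0],[0,0,0]]}'
```

```text
time: 8.3
eef_pos: [0.4384, 0.0243, 0.126]
tool_rot: [0.983, -0.182, -0.002, -0.002]
ft_force: [-2.6, -1.3, 7.3]
width: 0.0002
```

```bash
python3 -m pendant '{"jaw":[0,0,0,0],"offset":[[0,0,-0.003],[0,0,-0.005],[0,0,-0.006],[0,0,-0.006]],"delta_rot":[[0,0,0],[0,0,0],[0,0,0],[0,0,0]]}'
python3 - <<'E'
from h import *
grab('wrist');grab('scene');W,j,e=cloud('wrist');S,i,d=cloud('scene')
cv2.imwrite('pics/m3.png',cv2.hconcat([cv2.resize(i[140:230,195:315,::-1],(400,300)),cv2.resize(j[:,:,::-1],(400,300))]))
print(ctrl.sense()['ft_force'])
E
```

```text
time: 8.8
eef_pos: [0.4392, 0.0243, 0.1207]
tool_rot: [0.983, -0.182, -0.001, -0.002]
ft_force: [-2.0, -0.7, 7.5]
width: 0.0005
[-1.62780621 -0.66170246  7.71689332]
```

View pics/m3.png

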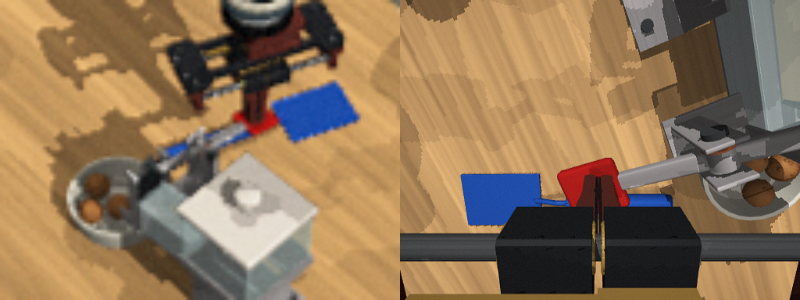

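All three walnuts are in the dish (left crop, about (97,185), (93,210), (117,205)), and the gate is up. After a short hold I'll let the lever rise slowly and lift clear.

```bash
python3 -m pendant '{"jaw":[0,0,0,0,0,0,0,0,0,0,0,0],"offset":[[0,0,0],[0,0,0],[0,0,0],[0,0,0],[0,0,0.01],[0,0,0.02],[0,0,0.03],[0,0,0.04],[0,0,0.05],[0,0,0.07],[0,0,0.11],[0,0,0.15]],"delta_rot":[[0,0,0],[0,0,0],[0,0,0],[0,0,0],[0,0,0],[0,0,0],[0,0,0],[0,0,0],[0,0,0],[0,0,0],[0,0,0],[0,0,0]]}'
python3 -m pendant '{"jaw":[0,0,0,0,0],"offset":[[-0.01,0.06,0.02],[-0.02,0.12,0.03],[-0.04,0.18,0.03],[-0.06,0.24,0.03],[-0.06,0.24,0.03]],"delta_rot":[[0,0,0],[0,0,0],[0,0,0],[0,0,0],[0,0,0]]}'
python3 dish.py scene top
python3 - <<'E'
from h import *
for n in('scene','top'):
    P,I,d=cloud(n);I=I.astype(int);r=(I[...,0]>150)&(I[...,1]<60)&(I[...,2]<60)&(abs(P[...,2]-.166)<.02)&(P[...,1]<.1); p=P[r];print(n,r.sum(),p.mean(0),np.linalg.lstsq(np.c_[p[:,:2],np.ones(len(p))],p[:,2],rcond=None)[0])
    if n=='scene': a=I
    else: b=I
cv2.imwrite('pics/m4.png',cv2.hconcat([cv2.resize(a.astype(np.uint8)[120:270,150:350,::-1],(400,300)),cv2.resize(b.astype(np.uint8)[130:280,200:400,::-1],(400,300))]))
E
```

```text
time: 10.4
eef_pos: [0.4384, 0.0243, 0.2717]
tool_rot: [0.983, -0.182, -0.002, -0.002]
ft_force: [0.0, -0.1, -0.2]
width: 0.0003
time: 11.02
eef_pos: [0.3766, 0.2673, 0.3017]
tool_rot: [0.984, -0.18, -0.003, -0.002]
ft_force: [-0.1, -0.3, -0.6]
width: 0.0003
scene [ 0.58342745 -0.0465053 ] 0.05333240224791553 78
top [ 0.58253952 -0.04889186] 0.052028898413551426 163
[0.37776925 0.26447957 0.30146806] [ 0.28305734 -0.22700965  0.76720867]
scene 94 [0.43867472 0.02702684 0.16645376] [-0.21036733 -0.00931258  0.25898828]
top 152 [0.4366716  0.02481056 0.16583566] [-0.28622375 -0.00107652  0.29084815]
```

View pics/m4.png

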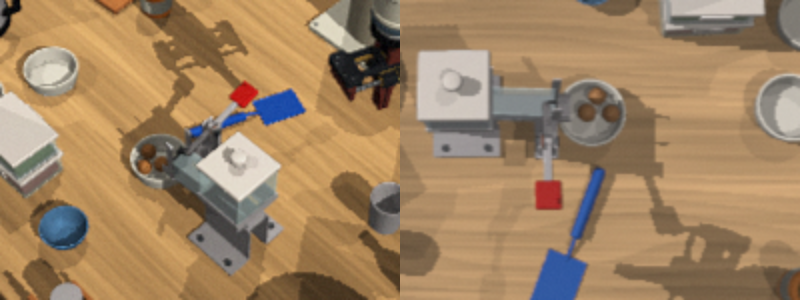

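The three walnuts lie in the dish (top crop about (585,112), (597,95), (611,113)). The paddle is back at z 0.166, its rest height. The robot is clear of everything and the bystanders are in place.

```bash
python3 -c "
from plant import ctrl
print(ctrl.close_job())"
```

```text
the job is handed in; nothing more can be done
None
```

The job is done and handed in at about 11 s of the 51 s allowed. I pushed the leftmost white dish under the spout with the open fingers straddling it, never pinching it. I then pressed the red paddle down with the shut fingers, held it, and let it rise slowly.

**Last checks:**
- **Dish:** centre about (0.583, -0.048), within 2 mm of the target in both the scene and top cameras.
- **Walnuts:** all three are seen in the dish and the chute is empty.
- **Lever:** the paddle is back at its rest height of 166 mm with its rest tilt. The scene camera read the tilt slope as -0.21 and the top camera as -0.29. I put that down to few pixels in the scene view, since the heights agree. I take the gate as shut from this, because I did not measure the gate plate itself.
- **Forces and surroundings:** the highest forces seen in the readings were about 8 N. The bystanders looked unmoved in the final pictures, which do not show all of them, and I did not re-measure their positions.

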